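Step the cable tester on four channels and run the test

ROBOT

A 6-joint arm with a two-finger parallel gripper is mounted at the origin on the work surface. World frame = base frame: x ahead of the robot, y to its left, z up, the work surface at z = 0. Lengths are in m, angles in rad, forces in N, time in s.
With the tool pointing down it reaches from about 0.275 to 0.85 m from the base axis. Payload 19 kg.
Tool frame: the origin (TCP) lies midway between the tips of the shut fingers; the grasp point (between the pads) lies 19 mm behind it; z points along the fingers, y is the line along which they close (so a half turn about z gives the same grasp; the last joint's range is limited). The gripper opens to 85 mm and grips with 20 to 120 N. Pads are 22 mm wide; open, the fingers measure 114 mm over their backs; the gripper's body (76 mm by 85 mm) begins 54 mm behind the grasp point. The pads swing forward as they close: fully open they stand 13 mm farther back than shut.
Start: joints at [1.004, 0.15, 1.437, -0, 1.554, -0.134], TCP at [0.241, 0.522, 0.211] pointing down, gripper open.
Joint ranges: [-2.8, 2.8], [-0.68, 2.1], [0.12, 2.68], [-1.39, 4.53], [0.16, 2.79], [-2.81, 2.81]. Speed limits (rad/s): [1.89, 1.89, 2.22, 3.01, 3.01, 3.01].

INTERFACE

Orientations are given as [roll, pitch, yaw] about the fixed x, y, z axes, in that order (R = Rz(yaw) Ry(pitch) Rx(roll)).
In Python, from rig import env, optics, finder gives the robot as it stands.
- The arm moves only by the tool drive_tool, never from a script. Its argument "motion" is a list of rows, each an object of numbers: "dx", "dy", "dz": the shift along the tool's x, y, z in m; "turn": the turn about the tool's z in degrees; "hand": the finger opening in m, from 0 to 0.0854. A call has 1 to 10 rows; each row shifts and turns the commanded pose from where the row before left it, along the tool's axes as they then stand; what a row does not reach is not made up. A row lasts 1/10 s, in which the tool goes at most 50 mm and 8.59 degrees, less where a joint would pass 70% of its speed; a pose out of reach is approached as far as the arm can. A call with a gripper value outside its range is refused whole. The fingers move at their own pace and stop on an object; the grip force is fixed at half the most. Time passes only in rows, so rows that do not move let the fingers close. It gives the time, the measured TCP pose, the force, the opening and the grip force at its end, in the units of the state.
- env.state(): the state, without advancing time (a new reading comes with each control period).
- optics.capture(name): name is "scene" or "top" or "wrist"; returns the picture (400x640x3 uint8, red, green, blue); there is no depth.
- optics.camera_info(name): a dict with "fx", "fy", "cx", "cy" (pixels), "k1" (the pictures are not rectified: a ray, as slopes to the right and down, at radius r is drawn at 1 + k1 r^2 times it, then the intrinsics apply), "R" (3x3) and "t" (3): a world point X has camera coordinates R X + t; the wrist camera has in their place "mount" (4x4, takes a point from camera to tool coordinates, whose origin is the TCP and whose axes are the flange's). Camera axes: x right, y down, z forward; pixel columns grow to the right and rows downward; lengths in m; the calibration is good to about 2 mm. A picture is of the moment at which its call begins: read the wrist's pose just before it. camera_info takes no time and is no camera call.
- env.finish_job(): hands the job in; it is judged then, once.
Trained networks look in the newest picture that a camera, given by its name, has taken for a name from the list of things; names that differ only in an ending like _2 or _b are one class to them, and where a whole thing is asked for, a point or a joint stands for the part that bears it (a point fixed in the world has none). Each returns a list of dicts, best first, with "confidence" (0 to 1); they miss things now and then, are a little off and sometimes report something else, mostly with a low value. They report only what shows in the picture. A call takes as long as a camera call.
- finder.search_frame(target, camera): "box" ([left, top, right, bottom] in pixels, round what is visible of it).
The state is a dict: "time": time; "q": joint angles; "joint_velocities": joint speeds; "joint_torque": joint torques, N m; "ee_pos": TCP position; "ee_rot": TCP orientation; "contact_force": force on the tool from outside, world axes, zero at the start; "moment": the same for the moment, N m; "gripper_width": opening from 0.0 (shut) to 1.0 (fully open); "grasp_force": force on a finger pad.
Only numpy, scipy, OpenCV 4.12 (cv2) and the standard library are available. Lean on these libraries where they do the work, as an engineer would, in place of code of your own. Each camera call takes 0.05 s, during which the arm holds its last target. There are 200 camera calls.

TASK

On the blue cable tester, turn the black click-stop selector exactly four clicks clockwise (seen from above) from where it stands, by pushing its orange peg round with a fingertip; do not pinch the peg. Leave the selector resting in that fourth click, then press the green test button all the way down with a fingertip and let it go. Leave the plugs and tools around the tester where they are.

Things in the scene. Friction and masses are not known exactly. Their poses are not given: they have to be found in the camera images.
- tester: the tester, a blue box with a dark top plate, fixed to the table: 200 (its x) by 280 (its y) by 60 high; origin at the centre of its underside, z up, its x pointing away from the robot at yaw 0. The selector is on its left half (+y), the test button on its right half (-y)
- selector_axis (a point): point on the selector's vertical turning axis, level with the flat top face of the dial (81 above the table); turns with the tester, not with the dial. The dial is a black disc, d 88, 20 high, standing on the tester's top, with a white line pointing from its centre to the peg
- peg_top (a point): centre of the top of the orange peg: a fixed upright round pin on the dial, d 12, standing 24 above the dial's top face (round top), 36 from the selector's axis; it goes round with the dial. From above, white dots on the plate mark the eight positions
- selector (a joint): dial angle, rad, growing clockwise seen from above: eight clicks 0.524 (30 degrees) apart from 0 to 3.665, stops just past both ends. The peg lies at 105 degrees minus this angle, anticlockwise from the tester's x. Starts in one of the first four clicks. Pushing at the peg takes 2 to 5 N to leave a click; past half-way the dial snaps on into the next click and stays
- test_top (a point): centre of the top of the green push button, d 28, in a round black housing on the tester's top; it moves with the button
- test (a joint): travel of the test button, m: 0 up, 0.006 fully down; it springs back; 5 N presses it fully down
- plug_a: nickel cable plug, d 19, 58 high, standing on the tester's top near the far right corner; loose, to be left alone; origin at the underside
- plug_b: nickel cable plug, d 19, 58 high, standing on the table in front of the tester; loose, to be left alone; origin at the underside
- plug_c: black cable plug, d 26, 55 high, standing on the table in front of the tester; loose, to be left alone; origin at the underside
- tape: roll of blue tape lying flat, d 72, 19 high, left of the tester; loose, to be left alone; origin at the underside
- screwdriver: black-handled screwdriver, 200 long along its x, 26 thick, right of the tester; loose, to be left alone; origin at the underside
- cutters: yellow-handled side cutters lying flat, about 165 long along its x, 70 wide, 15 high, in front of the tester; loose, to be left alone; origin at the underside
- driver: red and black cordless screwdriver lying down, 260 long along its x, 66 wide, 58 high, beyond the tester; loose, to be left alone; origin at the underside

How it is judged:
On the way, in this order (a step that is already met when the one before it is completed fails the run):
1. the selector rests four clicks clockwise of its start (distance of peg_top from where it was at the start of the episode between 0.059 and 0.0653 m and velocity of joint selector between -0.15 and 0.15 rad/s), for 0.3 s.
2. the test button is pressed down, with the selector still on the fourth click (distance of peg_top from where it was at the start of the episode between 0.059 and 0.0653 m and value of joint test above 0.0045 m), for 0.05 s.
At the end, for the whole second after the job is handed in: The selector rests four clicks (120 degrees, within about 9) clockwise of where it started, the test button has been pressed at least 4.5 of its 6 mm after that and is up again (distance of peg_top from where it was at the start of the episode between 0.059 and 0.0653 m and value of joint test below 0.0015 m and velocity of joint selector between -0.1 and 0.1 rad/s); the robot touches nothing.
It fails at once if the peg is taken between the fingers instead of pushed (horizontal distance between the grasp point and peg_top below 0.008 m and z of the grasp point in the frame of peg_top below 0.012 m and contact force between the fingers and selector above 0.3 N).
It fails at once if the test button is pressed while the selector is not on the fourth click (value of joint test above 0.003 m and not (distance of peg_top from where it was at the start of the episode between 0.059 and 0.0653 m)).
It fails at once if a plug or tool around the tester is moved more than 20 mm, or lifted (distance of any of plug_a, plug_b, plug_c, tape, screwdriver, cutters, driver from where it was at the start of the episode above 0.02 m).
It also fails if it takes over 56 s, if anything falls off the work surface, if the arm or the gripper's body presses on something with over 40 N, if the wrist force passes 120 N, or if a joint passes its speed limit or range.

## Working session

There is one attempt and no reset: what is moved stays moved. The work goes in short steps, Python scripts to look and compute and a tool call to move; the robot and the scene stay as the last step left them, time stands still between calls to the robot, and variables do not carry over. Pictures are saved under pics/ and viewed, at most 10 in all, crops included, and the job is handed in when it is done.

Besides the shell and the picture viewer there is one more tool, called after "Request:" as a command line: name --argument value ..., lists and objects as JSON in quotes. drive_tool: Moves the arm, as the interface text tells. Its arguments: {"type":"object","properties":{"motion":{"type":"array"}},"required":["motion"]}

```bash
mkdir -p pics; cat > h.py <<'E'
import numpy as np,cv2
from rig import env,optics,finder
def K(c): return np.array([[c['fx'],0,c['cx']],[0,c['fy'],c['cy']],[0,0,1.]]),np.array([c['k1'],0,0,0.])
def px2w(cam,uv,z):
    c=optics.camera_info(cam);k,d=K(c)
    p=cv2.undistortPoints(np.array([[uv]],float),k,d)[0,0]
    R,t=np.array(c['R']),np.array(c['t']);o=-R.T@t;r=R.T@np.array([p[0],p[1],1])
    return o+r*(z-o[2])/r[2]
def w2px(cam,X):
    c=optics.camera_info(cam);k,d=K(c)
    return cv2.projectPoints(np.array(X,float).reshape(-1,1,3),cv2.Rodrigues(np.array(c['R']))[0],np.array(c['t']),k,d)[0][:,0]
def save(n,im): cv2.imwrite('pics/'+n+'.png',cv2.cvtColor(im,cv2.COLOR_RGB2BGR))
E
python3 - <<'E'
from h import *
im=optics.capture('top');save('top1',im)
for n,z in [('tester',.06),('selector',.081),('peg_top',.105),('test_top',.07),('plug_a',.118)]:
    for r in finder.search_frame(n,'top')[:2]:
        b=r['box'];u=[(b[0]+b[2])/2,(b[1]+b[3])/2];print(n,r['confidence'],np.round(b,1),np.round(px2w('top',u,z),4))
im=optics.capture('scene');save('scene1',im)
for n,z in [('peg_top',.105),('test_top',.07)]:
    for r in finder.search_frame(n,'scene')[:2]:
        b=r['box'];u=[(b[0]+b[2])/2,(b[1]+b[3])/2];print(n,r['confidence'],np.round(b,1),np.round(px2w('scene',u,z),4))
print(env.state())
E
```

```text
tester 0.84 [309.6 154.2 444.1 259.2] [ 0.578 -0.085  0.06 ]
selector 0.96 [335.7 192.  369.8 227.8] [ 0.5674 -0.0256  0.081 ]
peg_top 0.68 [331.3 187.7 372.5 229.1] [ 0.5666 -0.0217  0.105 ]
test_top 0.58 [415.2 204.8 426.5 219.9] [ 0.5611 -0.1863  0.07  ]
plug_a 0.64 [372.6 264.7 385.9 277. ] [ 0.4267 -0.0754  0.118 ]
plug_a 0.63 [348.9 268.8 355.7 279.1] [ 0.4209 -0.0173  0.118 ]
peg_top 0.96 [276.2 192.4 327.3 238.6] [ 0.5835 -0.044   0.105 ]
test_top 0.64 [245.9 255.5 257.8 270.1] [ 0.5559 -0.1656  0.07  ]
{'time': 0.45, 'q': array([ 1.00401356e+00,  1.50538870e-01,  1.43749920e+00,  6.76700534e-07,
        1.55377296e+00, -1.34024492e-01]), 'joint_velocities': array([ 6.91678025e-04, -2.60023629e-03,  4.61906997e-06, -2.97060151e-05,
        3.07706135e-03,  7.39654871e-04]), 'joint_torque': array([-2.97543789e-03, -7.12194371e+01, -5.70637608e+01, -2.66809921e-04,
        2.02256197e-03, -1.36783947e-05]), 'ee_pos': array([0.24113793, 0.52192456, 0.210695  ]), 'ee_rot': array([-3.14137632e+00, -2.98517050e-05,  2.70883437e+00]), 'contact_force': array([-0.67668136, -0.17979281,  0.66935885]), 'moment': array([-0.02743785,  0.01823011,  0.00628683]), 'grasp_force': 0.0, 'gripper_width': 0.9976187486836507}
```

View pics/top1.png

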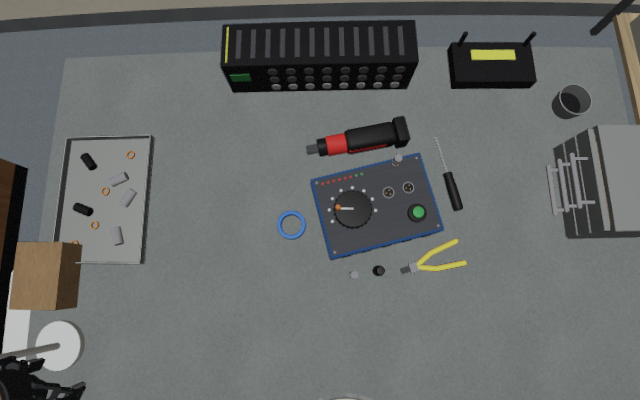

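View pics/scene1.png

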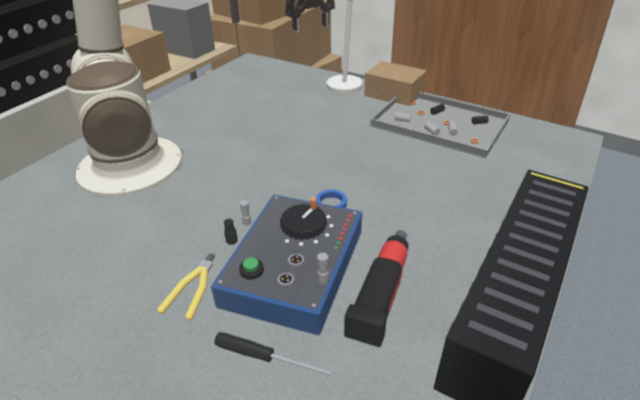

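The top view shows the tester with the peg at about (338,207), the dial centre at (353,210), the button at (418,212), and a yaw of roughly +14°. I'll measure these more precisely.

```bash
python3 - <<'E'
from h import *
from scipy.optimize import least_squares
from scipy.spatial.transform import Rotation as Ro
im=cv2.cvtColor(cv2.imread('pics/top1.png'),cv2.COLOR_BGR2RGB).astype(int);r,g,b=im[...,0],im[...,1],im[...,2]
roi=np.zeros(r.shape,bool);roi[150:270,300:455]=1
def cen(m): v,u=np.where(m&roi);return [u.mean(),v.mean()],len(u)
po=cen((r>150)&(r-b>80)&(g<160)&(r-g>40)&(np.arange(640)[None]<375)&(np.arange(400)[:,None]>190));print('orange',po,px2w('top',po[0],.10))
gr=cen((g-r>60)&(np.arange(400)[:,None]>195));print('green',gr,px2w('top',gr[0],.075))
w=((im.min(2)>170)&roi).astype(np.uint8)
n,_,s,c=cv2.connectedComponentsWithStats(w)
for i in range(1,n): print(s[i,4],np.round(c[i],1),np.round(px2w('top',c[i],.06)[:2],4))
m=optics.camera_info('wrist');print({k:np.round(v,3) for k,v in m.items()})
save('crop1',cv2.resize(optics.capture('top')[140:275,300:460],None,fx=5,fy=4.4,interpolation=2)[:600,:800])
E
```

```text
orange ([np.float64(337.5), np.float64(206.5)], 16) [0.57234946 0.01048121 0.1       ]
green ([np.float64(417.9684210526316), np.float64(211.65263157894736)], 95) [ 0.56198613 -0.17828363  0.075     ]
3 [351.7 187.3] [ 0.6264 -0.0265]
2 [340.5 190. ] [6.202e-01 6.000e-04]
4 [363.5 190.5] [ 0.6181 -0.0547]
3 [331.7 198.3] [0.6    0.0223]
3 [371.7 198.3] [ 0.5986 -0.0735]
3 [328.7 209.3] [0.5733 0.03  ]
8 [344.5 208. ] [ 0.576  -0.0078]
2 [375.5 210. ] [ 0.57   -0.0815]
3 [331.7 220.7] [0.5459 0.0234]
{'fx': np.float64(285.975), 'fy': np.float64(285.975), 'cx': np.float64(317.734), 'cy': np.float64(198.621), 'k1': np.float64(-0.011), 'mount': array([[-0.   , -0.949, -0.315,  0.082],
       [ 1.   , -0.   , -0.   ,  0.   ],
       [ 0.   , -0.315,  0.949, -0.163],
       [ 0.   ,  0.   ,  0.   ,  1.   ]])}
```

View pics/crop1.png

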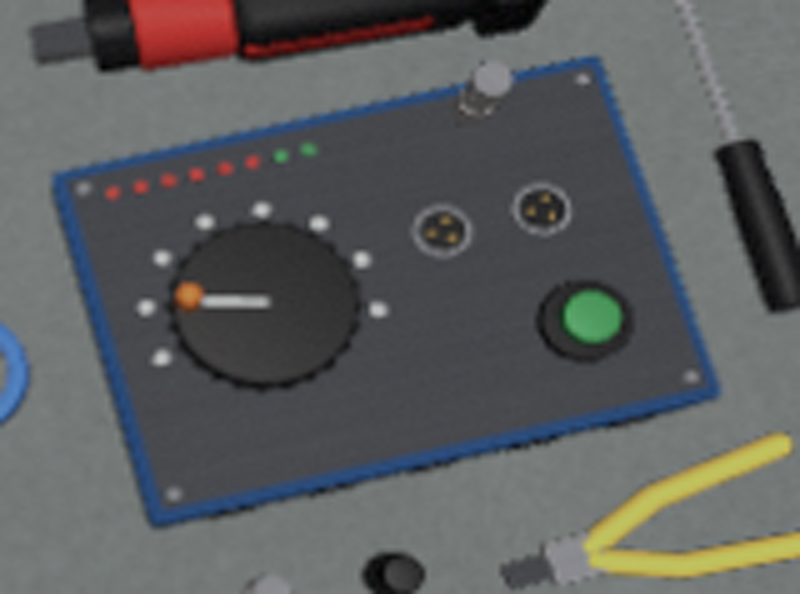

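The eight dots are visible and the peg's line points at the second one (click 1), so the target is the sixth dot. Next I'll fit the dot circle for the axis and yaw.

```bash
python3 - <<'E'
from h import *
from scipy.optimize import least_squares
d=[(331.7,220.7),(328.7,209.3),(331.7,198.3),(340.5,190),(351.7,187.3),(363.5,190.5),(371.7,198.3),(375.5,210)]
P=np.array([px2w('top',x,.06)[:2] for x in d])
a=np.radians(105-30*np.arange(8))
f=lambda p:(P-p[:2]-p[2]*np.c_[np.cos(a+p[3]),np.sin(a+p[3])]).ravel()
s=least_squares(f,[.57,-.025,.055,.2]);x=s.x;print('axis',x[:3],np.degrees(x[3]),'rms',np.sqrt((s.fun**2).mean()))
for k in(1,5): print('peg',k,x[:2]+.036*np.array([np.cos(a[k]+x[3]),np.sin(a[k]+x[3])]))
st=env.state();print(st['time'],np.degrees(st['ee_rot'][2]))
E
```

```text
axis [ 0.57161219 -0.02540992  0.05527575] 13.467444624115316 rms 0.000430700893994503
peg 1 [0.572575  0.0105772]
peg 5 [ 0.60229654 -0.04423731]
0.5 155.20113035506287
```

Request:
drive_tool --motion '[{"dx": -0.035, "dy": -0.024, "hand": 0}, {"dx": -0.035, "dy": -0.024, "hand": 0}, {"dx": -0.035, "dy": -0.024, "hand": 0}, {"dx": -0.035, "dy": -0.024, "hand": 0}, {"dx": -0.035, "dy": -0.024, "hand": 0}, {"dx": -0.035, "dy": -0.024, "hand": 0}, {"dx": -0.035, "dy": -0.024, "hand": 0}, {"dx": -0.035, "dy": -0.024, "hand": 0}, {"dx": -0.035, "dy": -0.024, "hand": 0}, {"dx": -0.035, "dy": -0.024, "hand": 0}]'

```text
invalid input at $.motion[0]: expected keys dx, dy, dz, turn, hand
```

Request:
drive_tool --motion '[{"dx": -0.035, "dy": -0.024, "hand": 0}, {"dx": -0.035, "dy": -0.024, "hand": 0}, {"dx": -0.035, "dy": -0.024, "hand": 0}, {"dx": -0.035, "dy": -0.024, "hand": 0}, {"turn": -7.8, "hand": 0}, {"turn": -7.8, "hand": 0}, {"turn": -7.7, "hand": 0}, {"hand": 0}, {"hand": 0}]'

```text
invalid input at $.motion[0]: expected keys dx, dy, dz, turn, hand
```

```bash
cat >> h.py <<'E'
from scipy.spatial.transform import Rotation as Ro
def wrist_px2w(uv,z,st):
    c=optics.camera_info('wrist');k,d=K(c);p=cv2.undistortPoints(np.array([[uv]],float),k,d)[0,0]
    T=np.eye(4);T[:3,:3]=Ro.from_euler('xyz',st['ee_rot']).as_matrix();T[:3,3]=st['ee_pos'];M=T@np.array(c['mount'])
    r=M[:3,:3]@[p[0],p[1],1];return M[:3,3]+r*(z-M[2,3])/r[2]
def rep():
    s=env.state();print(round(s['time'],2),np.round(s['ee_pos'],4),np.round(np.degrees(s['ee_rot']),2),'F',np.round(s['contact_force'],2),'w',round(s['gripper_width'],3));return s
E
python3 - <<'E'
from h import *
s=rep();im=optics.capture('wrist');save('w1',im)
for n,z in [('peg_top',.105),('selector',.081),('test_top',.075)]:
    for r in finder.search_frame(n,'wrist')[:2]:
        b=r['box'];print(n,r['confidence'],np.round(b),np.round(wrist_px2w([(b[0]+b[2])/2,(b[1]+b[3])/2],z,s),4))
E
```

```text
0.5 [0.2412 0.5219 0.2107] [-179.99    0.    155.2 ] F [-0.25  0.62  0.06] w 1.002
```

View pics/w1.png

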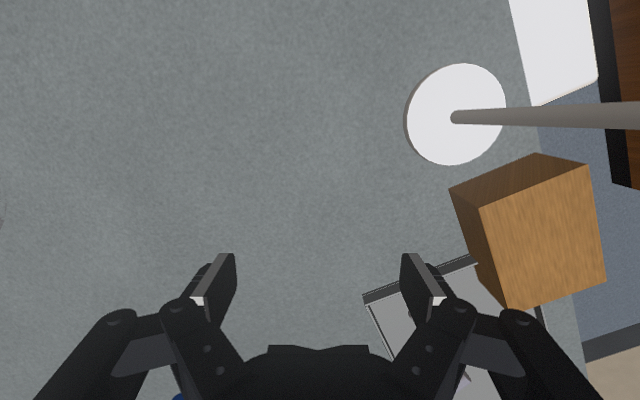

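The rows need every key, so the arm has not moved. The wrist view shows a lamp at (455,115) and a box at (540,220), both away from the direction I'm going.

Request:
drive_tool --motion '[{"dx": -0.035, "dy": -0.024, "dz": 0, "turn": 0, "hand": 0}, {"dx": -0.035, "dy": -0.024, "dz": 0, "turn": 0, "hand": 0}, {"dx": -0.035, "dy": -0.024, "dz": 0, "turn": 0, "hand": 0}, {"dx": -0.035, "dy": -0.024, "dz": 0, "turn": 0, "hand": 0}, {"dx": -0.035, "dy": -0.024, "dz": 0, "turn": 0, "hand": 0}, {"dx": -0.035, "dy": -0.024, "dz": 0, "turn": 0, "hand": 0}, {"dx": -0.035, "dy": -0.024, "dz": 0, "turn": 0, "hand": 0}, {"dx": -0.035, "dy": -0.024, "dz": 0, "turn": 0, "hand": 0}, {"dx": -0.035, "dy": -0.024, "dz": 0, "turn": 0, "hand": 0}, {"dx": -0.035, "dy": -0.024, "dz": 0, "turn": 0, "hand": 0}]'

```text
time: 1.7
ee_pos: [0.4588, 0.1556, 0.211]
ee_rot: [3.141, 0.0, 2.709]
contact_force: [0.7, 0.4, -0.4]
gripper_width: 0.001
grasp_force: 0.0
```

Request:
drive_tool --motion '[{"dx": -0.035, "dy": -0.024, "dz": 0, "turn": 0, "hand": 0}, {"dx": -0.035, "dy": -0.024, "dz": 0, "turn": 0, "hand": 0}, {"dx": -0.035, "dy": -0.024, "dz": 0, "turn": 0, "hand": 0}, {"dx": -0.035, "dy": -0.024, "dz": 0, "turn": 0, "hand": 0}, {"dx": 0, "dy": 0, "dz": 0, "turn": -7.8, "hand": 0}, {"dx": 0, "dy": 0, "dz": 0, "turn": -7.8, "hand": 0}, {"dx": 0, "dy": 0, "dz": 0, "turn": -7.7, "hand": 0}, {"dx": 0, "dy": 0, "dz": 0, "turn": 0, "hand": 0}, {"dx": 0, "dy": 0, "dz": 0, "turn": 0, "hand": 0}]'

```text
time: 2.6
ee_pos: [0.545, 0.0115, 0.2108]
ee_rot: [-3.141, -0.0, 3.111]
contact_force: [-0.8, 0.0, -0.3]
gripper_width: 0.0
grasp_force: 0.0
```

```bash
python3 - <<'E'
from h import *
s=rep();im=optics.capture('wrist');save('w2',im)
for n,z in [('peg_top',.105),('selector',.081),('test_top',.075)]:
    for r in finder.search_frame(n,'wrist')[:2]:
        b=r['box'];print(n,r['confidence'],np.round(b),np.round(wrist_px2w([(b[0]+b[2])/2,(b[1]+b[3])/2],z,s),4))
im=im.astype(int);m=(im[...,0]>150)&(im[...,0]-im[...,2]>80)&(im[...,0]-im[...,1]>40)
v,u=np.where(m);print(len(u),u.mean() if len(u) else 0,v.mean() if len(v) else 0)
E
```

```text
2.6 [0.545  0.0115 0.2108] [-179.99   -0.    178.27] F [-0.84  0.02 -0.25] w 0.0
peg_top 0.61 [245. 167. 328. 246.] [ 0.5601 -0.0198  0.105 ]
selector 0.94 [247. 166. 326. 245.] [ 0.5673 -0.0227  0.081 ]
test_top 0.62 [133. 189. 166. 214.] [ 0.5605 -0.175   0.075 ]
525 200.32380952380953 178.12761904761905
```

View pics/w2.png

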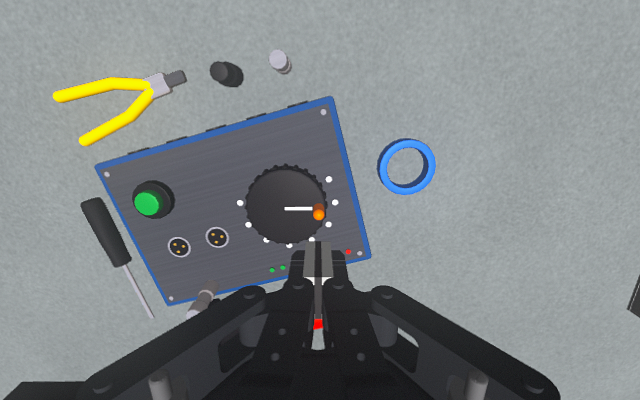

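The wrist view shows the peg top at about (319,214), the shut fingertips just behind it at (317,245), and the button at (148,203). This agrees with the top-camera fit, so I'll lower and then push.

```bash
python3 - <<'E'
from h import *
s=env.state();print(wrist_px2w([319,214],.103,s),wrist_px2w([286.5,205.5],.081,s),wrist_px2w([147,204],.075,s))
E
```

```text
[0.56984071 0.01260879 0.103     ] [ 0.56757138 -0.02259037  0.081     ] [ 0.56357792 -0.17845537  0.075     ]
```

Request:
drive_tool --motion '[{"dx": 0, "dy": -0.001, "dz": 0.03, "turn": 0, "hand": 0}, {"dx": 0, "dy": 0, "dz": 0.03, "turn": 0, "hand": 0}, {"dx": 0, "dy": 0, "dz": 0.03, "turn": 0, "hand": 0}, {"dx": 0, "dy": 0, "dz": 0.02, "turn": 0, "hand": 0}, {"dx": 0, "dy": 0, "dz": 0.012, "turn": 0, "hand": 0}, {"dx": 0, "dy": 0, "dz": 0, "turn": 0, "hand": 0}, {"dx": 0, "dy": 0, "dz": 0, "turn": 0, "hand": 0}]'

```text
time: 3.5
ee_pos: [0.5455, 0.0104, 0.0897]
ee_rot: [-3.141, 0.001, 3.115]
contact_force: [0.4, -0.6, 0.7]
gripper_width: 0.002
grasp_force: 0.0
```

Request:
drive_tool --motion '[{"dx": -0.003, "dy": 0, "dz": 0, "turn": 0, "hand": 0}, {"dx": -0.003, "dy": 0, "dz": 0, "turn": 0, "hand": 0}, {"dx": -0.002, "dy": 0, "dz": 0, "turn": 0, "hand": 0}, {"dx": -0.002, "dy": 0, "dz": 0, "turn": 0, "hand": 0}, {"dx": 0, "dy": 0, "dz": 0, "turn": 0, "hand": 0}]'

```text
time: 4.0
ee_pos: [0.5553, 0.0101, 0.0889]
ee_rot: [-3.141, 0.0, 3.115]
contact_force: [0.1, 0.0, 0.1]
gripper_width: 0.001
grasp_force: 0.0
```

Request:
drive_tool --motion '[{"dx": -0.001, "dy": 0, "dz": 0, "turn": 0, "hand": 0}, {"dx": -0.001, "dy": 0, "dz": 0, "turn": 0, "hand": 0}, {"dx": 0, "dy": 0, "dz": 0, "turn": 0, "hand": 0}]'

```text
time: 4.3
ee_pos: [0.5571, 0.0101, 0.0888]
ee_rot: [-3.141, -0.0, 3.115]
contact_force: [-1.0, -0.1, 0.4]
gripper_width: -0.0
grasp_force: 0.0
```

Request:
drive_tool --motion '[{"dx": -0.001, "dy": 0, "dz": 0, "turn": 0, "hand": 0}, {"dx": -0.001, "dy": 0, "dz": 0, "turn": 0, "hand": 0}, {"dx": 0, "dy": 0, "dz": 0, "turn": 0, "hand": 0}]'

```text
time: 4.6
ee_pos: [0.5591, 0.01, 0.0888]
ee_rot: [-3.141, -0.0, 3.115]
contact_force: [-0.1, -0.1, -0.1]
gripper_width: -0.001
grasp_force: 0.0
```

Request:
drive_tool --motion '[{"dx": -0.001, "dy": 0, "dz": 0, "turn": 0, "hand": 0}, {"dx": -0.001, "dy": 0, "dz": 0, "turn": 0, "hand": 0}, {"dx": 0, "dy": 0, "dz": 0, "turn": 0, "hand": 0}]'

```text
time: 4.9
ee_pos: [0.5611, 0.01, 0.0888]
ee_rot: [-3.142, -0.0, 3.115]
contact_force: [0.2, -0.6, -1.1]
gripper_width: -0.003
grasp_force: 0.0
```

```bash
python3 - <<'E'
from h import *
s=rep();im=optics.capture('wrist');save('w3',cv2.resize(im[120:320,200:440],None,fx=3,fy=3))
E
```

```text
4.9 [0.5611 0.01   0.0888] [-180.    -0.   178.5] F [ 0.21 -0.58 -1.11] w -0.003
```

View pics/w3.png

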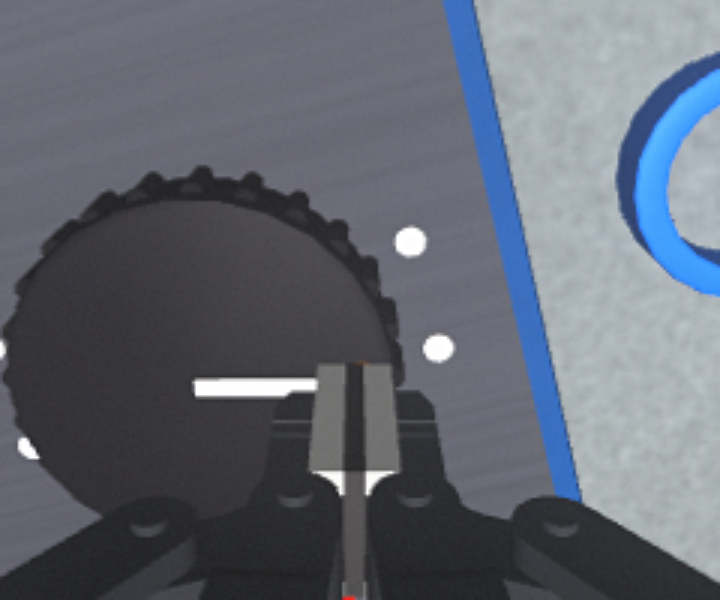

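```bash
cat >> h.py <<'E'
def line_ang(im,s,box):
    c=im.astype(int);m=np.zeros(im.shape[:2],np.uint8);l,t,r,b=box
    m[t:b,l:r]=(c[t:b,l:r].min(2)>190)
    n,lab,st,ce=cv2.connectedComponentsWithStats(m)
    for i in range(1,n):
        if st[i,4]<40: continue
        v,u=np.where(lab==i);P=np.array([wrist_px2w([a,b_],.081,s)[:2] for a,b_ in zip(u,v)])
        w,V=np.linalg.eigh(np.cov(P.T));d=V[:,1];print(st[i],np.round(P.mean(0),4),'ang',round(np.degrees(np.arctan2(d[1],d[0]))%180,1),'elong',round(np.sqrt(w[1]/w[0]),1))
E
python3 - <<'E'
from h import *
s=env.state();im=optics.capture('wrist');line_ang(im,s,(200,150,420,300))
E
```

```text
[332 196  10   9  78] [0.5374 0.0229] ang 80.2 elong 1.0
[341 232  10   9  70] [0.5623 0.0288] ang 48.0 elong 1.0
[265 247  41   5 186] [ 0.5709 -0.0127] ang 90.0 elong 7.4
```

Request:
drive_tool --motion '[{"dx": -0.001, "dy": 0, "dz": 0, "turn": 0, "hand": 0}, {"dx": 0, "dy": 0, "dz": 0, "turn": 0, "hand": 0}, {"dx": 0, "dy": 0, "dz": 0, "turn": 0, "hand": 0}]'

```text
time: 5.3
ee_pos: [0.562, 0.01, 0.0888]
ee_rot: [-3.142, -0.0, 3.115]
contact_force: [-0.5, 0.4, 0.5]
gripper_width: 0.003
grasp_force: 0.0
```

```bash
python3 - <<'E'
from h import *
s=rep();im=optics.capture('wrist');line_ang(im,s,(200,150,420,300));rep()
im=optics.capture('scene');save('s2',cv2.resize(im[150:280,230:390],None,fx=5,fy=4.6,interpolation=2))
E
```

```text
5.3 [0.562  0.01   0.0888] [-1.800e+02 -1.000e-02  1.785e+02] F [-0.52  0.41  0.45] w 0.003
[332 194  10  10  77] [0.5376 0.0229] ang 111.9 elong 1.0
[341 230  10   9  69] [0.5623 0.0288] ang 95.1 elong 1.1
[265 245  41   6 237] [ 0.5708 -0.012 ] ang 89.3 elong 6.3
5.35 [0.562  0.01   0.0888] [-1.800e+02 -1.000e-02  1.785e+02] F [ 1.02 -0.27  0.18] w 0.0
```

View pics/s2.png

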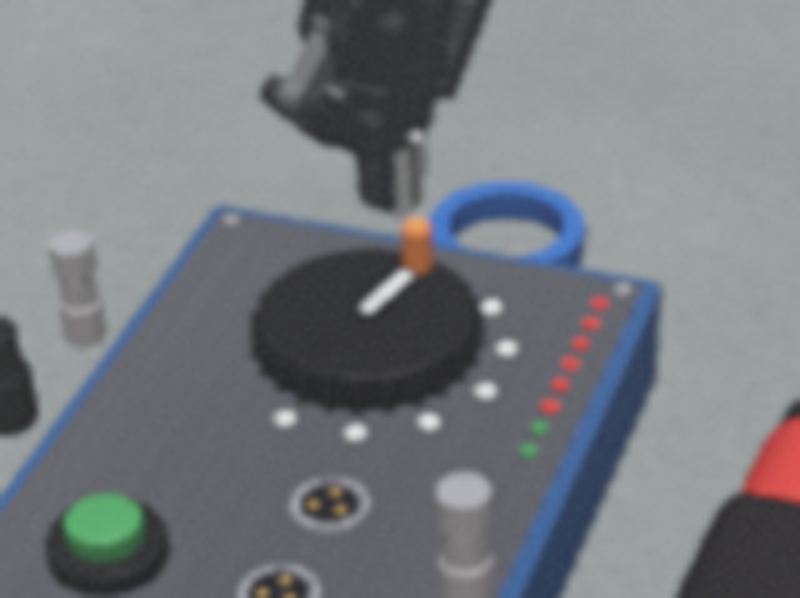

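```bash
python3 - <<'E'
from h import *
X=[[.562,.01,.0888],[.5726,.0106,.105],[.5726,.0106,.081],[.5716,-.0254,.081],[.562,.01,.13]]
p=w2px('scene',X);print(np.round((p-[230,150])*[5,4.6]))
E
```

```text
[[391. 246.]
 [413. 223.]
 [414. 267.]
 [362. 312.]
 [387. 169.]]
```

The scene view shows the fingertips ending at about crop (385,207), while the TCP projects to (391,246). So the real tips sit about 20 mm above the reported TCP and were passing over the peg. I'll back off and lower while watching the force.

Request:
drive_tool --motion '[{"dx": 0.006, "dy": 0, "dz": 0, "turn": 0, "hand": 0}, {"dx": 0.006, "dy": 0, "dz": 0, "turn": 0, "hand": 0}, {"dx": 0.006, "dy": 0, "dz": 0, "turn": 0, "hand": 0}, {"dx": 0, "dy": 0, "dz": 0.003, "turn": 0, "hand": 0}, {"dx": 0, "dy": 0, "dz": 0.002, "turn": 0, "hand": 0}, {"dx": 0, "dy": 0, "dz": 0.001, "turn": 0, "hand": 0}, {"dx": 0, "dy": 0, "dz": 0, "turn": 0, "hand": 0}]'

```text
time: 6.1
ee_pos: [0.5441, 0.0104, 0.0825]
ee_rot: [-3.142, -0.0, 3.115]
contact_force: [0.1, 0.4, -0.4]
gripper_width: -0.004
grasp_force: 0.0
```

Request:
drive_tool --motion '[{"dx": 0, "dy": 0, "dz": 0.001, "turn": 0, "hand": 0}, {"dx": 0, "dy": 0, "dz": 0.001, "turn": 0, "hand": 0}, {"dx": 0, "dy": 0, "dz": 0.001, "turn": 0, "hand": 0}, {"dx": 0, "dy": 0, "dz": 0, "turn": 0, "hand": 0}]'

```text
time: 6.5
ee_pos: [0.544, 0.0104, 0.0796]
ee_rot: [-3.142, -0.0, 3.115]
contact_force: [0.4, -0.5, 0.5]
gripper_width: -0.003
grasp_force: 0.0
```

```bash
python3 - <<'E'
from h import *
s=rep()
im=optics.capture('scene');save('s3',cv2.resize(im[150:280,230:390],None,fx=5,fy=4.6,interpolation=2))
print(np.round((w2px('scene',[s['ee_pos']])-[230,150])*[5,4.6]))
E
```

```text
6.5 [0.544  0.0104 0.0796] [-1.800e+02 -2.000e-02  1.785e+02] F [ 0.36 -0.54  0.53] w -0.003
[[355. 249.]]
```

View pics/s3.png

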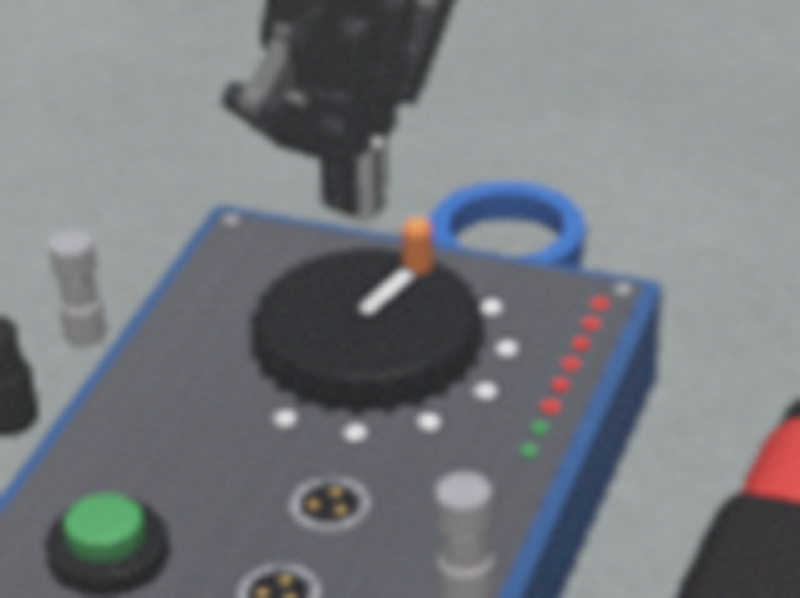

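The tips end at about crop (352,215) against a projected TCP at (355,249), so the offset is about 18 mm. I need roughly 10 mm more.

Request:
drive_tool --motion '[{"dx": 0, "dy": 0, "dz": 0.002, "turn": 0, "hand": 0}, {"dx": 0, "dy": 0, "dz": 0.002, "turn": 0, "hand": 0}, {"dx": 0, "dy": 0, "dz": 0.002, "turn": 0, "hand": 0}, {"dx": 0, "dy": 0, "dz": 0, "turn": 0, "hand": 0}]'

```text
time: 6.95
ee_pos: [0.5439, 0.0104, 0.0734]
ee_rot: [-3.142, -0.001, 3.115]
contact_force: [-0.1, 0.3, -0.4]
gripper_width: -0.001
grasp_force: 0.0
```

Request:
drive_tool --motion '[{"dx": 0, "dy": 0, "dz": 0.001, "turn": 0, "hand": 0}, {"dx": 0, "dy": 0, "dz": 0.001, "turn": 0, "hand": 0}, {"dx": 0, "dy": 0, "dz": 0.001, "turn": 0, "hand": 0}, {"dx": 0, "dy": 0, "dz": 0, "turn": 0, "hand": 0}]'

```text
time: 7.35
ee_pos: [0.544, 0.0104, 0.0707]
ee_rot: [-3.142, -0.0, 3.115]
contact_force: [-0.5, 0.0, -0.6]
gripper_width: 0.001
grasp_force: 0.0
```

Request:
drive_tool --motion '[{"dx": -0.004, "dy": 0, "dz": 0, "turn": 0, "hand": 0}, {"dx": -0.004, "dy": 0, "dz": 0, "turn": 0, "hand": 0}, {"dx": -0.001, "dy": 0, "dz": 0, "turn": 0, "hand": 0}, {"dx": -0.001, "dy": 0, "dz": 0, "turn": 0, "hand": 0}, {"dx": -0.001, "dy": 0, "dz": 0, "turn": 0, "hand": 0}, {"dx": 0, "dy": 0, "dz": 0, "turn": 0, "hand": 0}]'

```text
time: 7.95
ee_pos: [0.5551, 0.0101, 0.0708]
ee_rot: [-3.142, -0.0, 3.115]
contact_force: [0.1, -0.2, 0.3]
gripper_width: -0.001
grasp_force: 0.0
```

Request:
drive_tool --motion '[{"dx": -0.001, "dy": 0, "dz": 0, "turn": 0, "hand": 0}, {"dx": -0.001, "dy": 0, "dz": 0, "turn": 0, "hand": 0}, {"dx": 0, "dy": 0, "dz": 0, "turn": 0, "hand": 0}]'

```text
time: 8.25
ee_pos: [0.5568, 0.0102, 0.0707]
ee_rot: [3.142, -0.001, 3.115]
contact_force: [-2.3, 1.8, 1.4]
gripper_width: 0.003
grasp_force: 1.4
```

Contact is felt 16 mm behind the peg centre, as expected. Now I'll push along the arc.

Request:
drive_tool --motion '[{"dx": -0.0019, "dy": 0.0008, "dz": 0, "turn": 3, "hand": 0}, {"dx": -0.0019, "dy": 0.0008, "dz": 0, "turn": 3, "hand": 0}, {"dx": -0.0019, "dy": 0.0008, "dz": 0, "turn": 3, "hand": 0}, {"dx": -0.0019, "dy": 0.0008, "dz": 0, "turn": 3, "hand": 0}, {"dx": -0.0019, "dy": 0.0008, "dz": 0, "turn": 3, "hand": 0}, {"dx": -0.0019, "dy": 0.0008, "dz": 0, "turn": 3, "hand": 0}, {"dx": -0.0019, "dy": 0.0008, "dz": 0, "turn": 3, "hand": 0}, {"dx": -0.0019, "dy": 0.0008, "dz": 0, "turn": 3, "hand": 0}, {"dx": -0.0019, "dy": 0.0008, "dz": 0, "turn": 3, "hand": 0}, {"dx": 0, "dy": 0, "dz": 0, "turn": 0, "hand": 0}]'

```text
time: 9.25
ee_pos: [0.5752, 0.0131, 0.0707]
ee_rot: [-3.141, -0.0, 2.643]
contact_force: [-2.3, 0.7, 1.7]
gripper_width: 0.004
grasp_force: 1.1
```

```bash
cat >> h.py <<'E'
AX=np.array([.5716,-.0254])
def ideal():
    s=rep();d=s['ee_pos'][:2]-AX;psi=s['ee_rot'][2];x=np.array([np.cos(psi),np.sin(psi)]);y=np.array([np.sin(psi),-np.cos(psi)])
    print('C rel axis in tool mm',d@x*1e3,d@y*1e3,'implied clicks',(178.5-np.degrees(psi))/30)
    im=cv2.cvtColor(optics.capture('top'),cv2.COLOR_RGB2HSV)[185:232,325:382];m=(im[...,0]>5)&(im[...,0]<18)&(im[...,1]>150)&(im[...,2]>110)
    v,u=np.where(m)
    if len(u): p=px2w('top',[u.mean()+325,v.mean()+185],.1)[:2]-AX;print('peg ang',len(u),np.degrees(np.arctan2(p[1],p[0])),'r',np.hypot(*p))
E
python3 - <<'E'
from h import *
ideal()
im=optics.capture('wrist');line_ang(im,env.state(),(180,120,460,300))
E
```

```text
9.25 [0.5752 0.0131 0.0707] [-1.7999e+02 -1.0000e-02  1.5145e+02] F [-2.32  0.65  1.66] w 0.004
C rel axis in tool mm 15.253991776812946 35.53056882766244 implied clicks 0.901819955620896
[304 182  12  11 101] [0.5395 0.0273] ang 73.2 elong 1.1
[334 213  11  11  92] [0.564  0.0333] ang 22.1 elong 1.0
[343 252   9   9  61] [0.5883 0.0265] ang 167.6 elong 1.4
[259 266  31   7 179] [ 0.575  -0.0173] ang 58.6 elong 4.5
[416 275   8   6  40] [0.6234 0.0592] ang 43.3 elong 1.1
```

The dial sits one click on, with the line at 58.6°. I'll continue.

Request:
drive_tool --motion '[{"dx": -0.0019, "dy": 0.0008, "dz": 0, "turn": 3, "hand": 0}, {"dx": -0.0019, "dy": 0.0008, "dz": 0, "turn": 3, "hand": 0}, {"dx": -0.0019, "dy": 0.0008, "dz": 0, "turn": 3, "hand": 0}, {"dx": -0.0019, "dy": 0.0008, "dz": 0, "turn": 3, "hand": 0}, {"dx": -0.0019, "dy": 0.0008, "dz": 0, "turn": 3, "hand": 0}, {"dx": -0.0019, "dy": 0.0008, "dz": 0, "turn": 3, "hand": 0}, {"dx": -0.0019, "dy": 0.0008, "dz": 0, "turn": 3, "hand": 0}, {"dx": -0.0019, "dy": 0.0008, "dz": 0, "turn": 3, "hand": 0}, {"dx": -0.0019, "dy": 0.0008, "dz": 0, "turn": 3, "hand": 0}, {"dx": -0.0019, "dy": 0.0008, "dz": 0, "turn": 3, "hand": 0}]'

```text
time: 10.35
ee_pos: [0.5945, 0.0064, 0.0708]
ee_rot: [3.141, 0.0, 2.12]
contact_force: [-3.2, 2.4, 0.1]
gripper_width: 0.003
grasp_force: 2.0
```

Request:
drive_tool --motion '[{"dx": -0.0019, "dy": 0.0008, "dz": 0, "turn": 3, "hand": 0}, {"dx": -0.0019, "dy": 0.0008, "dz": 0, "turn": 3, "hand": 0}, {"dx": -0.0019, "dy": 0.0008, "dz": 0, "turn": 3, "hand": 0}, {"dx": -0.0019, "dy": 0.0008, "dz": 0, "turn": 3, "hand": 0}, {"dx": -0.0019, "dy": 0.0008, "dz": 0, "turn": 3, "hand": 0}, {"dx": -0.0019, "dy": 0.0008, "dz": 0, "turn": 3, "hand": 0}, {"dx": -0.0019, "dy": 0.0008, "dz": 0, "turn": 3, "hand": 0}, {"dx": -0.0019, "dy": 0.0008, "dz": 0, "turn": 3, "hand": 0}, {"dx": -0.0019, "dy": 0.0008, "dz": 0, "turn": 3, "hand": 0}, {"dx": 0, "dy": 0, "dz": 0, "turn": 0, "hand": 0}]'

```text
time: 11.35
ee_pos: [0.607, -0.0074, 0.0708]
ee_rot: [3.141, 0.0, 1.649]
contact_force: [-0.1, 0.6, 0.3]
gripper_width: -0.003
grasp_force: 0.0
```

```bash
python3 - <<'E'
from h import *
ideal()
im=optics.capture('wrist');line_ang(im,env.state(),(180,120,460,300))
E
```

```text
11.35 [ 0.607  -0.0074  0.0708] [1.7997e+02 1.0000e-02 9.4510e+01] F [-0.13  0.56  0.26] w -0.003
C rel axis in tool mm 15.136415040082131 36.69464834736341 implied clicks 2.7997669054135494
[182 120  17  14 101] [0.5346 0.0584] ang 61.3 elong 1.3
[236 120  17   9  68] [0.5626 0.0613] ang 26.4 elong 2.4Traceback (most recent call last):
  File "<stdin>", line 3, in <module>
  File "h.py", line 26, in line_ang
    v,u=np.where(lab==i);P=np.array([wrist_px2w([a,b_],.081,s)[:2] for a,b_ in zip(u,v)])
                                     ~~~~~~~~~~^^^^^^^^^^^^^^^
  File "h.py", line 15, in wrist_px2w
    c=optics.camera_info('wrist');k,d=K(c);p=cv2.undistortPoints(np.array([[uv]],float),k,d)[0,0]
ValueError: time passes only in moves, steps and waits
```

Request:
drive_tool --motion '[{"dx": -0.0019, "dy": 0.0008, "dz": 0, "turn": 3, "hand": 0}, {"dx": -0.0019, "dy": 0.0008, "dz": 0, "turn": 3, "hand": 0}, {"dx": -0.0019, "dy": 0.0008, "dz": 0, "turn": 3, "hand": 0}, {"dx": -0.0019, "dy": 0.0008, "dz": 0, "turn": 3, "hand": 0}, {"dx": -0.0013, "dy": 0.0006, "dz": 0, "turn": 2, "hand": 0}, {"dx": -0.0013, "dy": 0.0006, "dz": 0, "turn": 2, "hand": 0}, {"dx": -0.0013, "dy": 0.0006, "dz": 0, "turn": 2, "hand": 0}, {"dx": -0.0013, "dy": 0.0006, "dz": 0, "turn": 2, "hand": 0}, {"dx": -0.0013, "dy": 0.0006, "dz": 0, "turn": 2, "hand": 0}, {"dx": -0.0013, "dy": 0.0006, "dz": 0, "turn": 2, "hand": 0}]'

```text
time: 12.45
ee_pos: [0.6118, -0.023, 0.0708]
ee_rot: [3.142, -0.0, 1.231]
contact_force: [-0.3, 1.1, 0.5]
gripper_width: 0.003
grasp_force: 0.2
```

```bash
python3 - <<'E'
from h import *
ideal()
im=optics.capture('scene');save('s4',cv2.resize(im[150:280,230:390],None,fx=5,fy=4.6,interpolation=2))
E
```

```text
12.45 [ 0.6118 -0.023   0.0708] [180.    -0.    70.55] F [-0.26  1.11  0.49] w 0.003
C rel axis in tool mm 15.64378928426654 37.09549311148514 implied clicks 3.598282107246558
peg ang 2 -27.44993583537092 r 0.03282368049565992
```

View pics/s4.png

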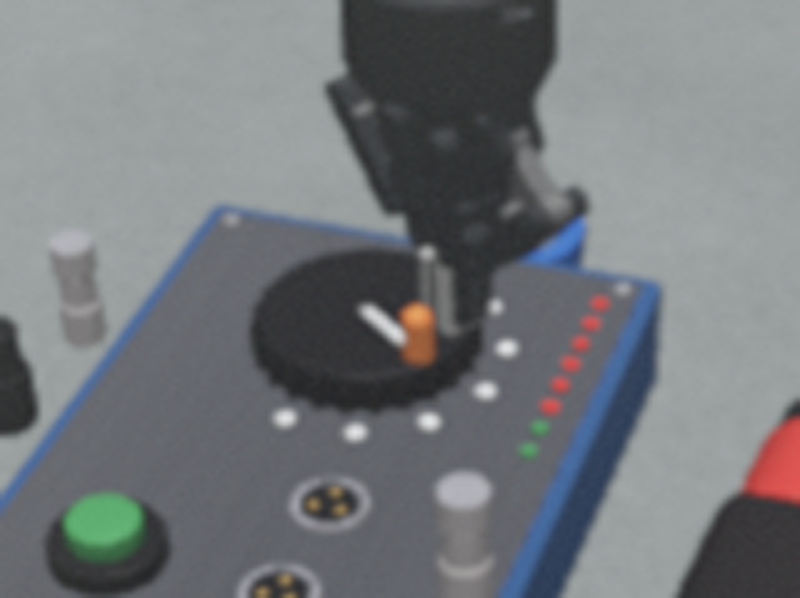

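```bash
python3 - <<'E'
from h import *
for k in (4,4.5,5,5.5):
    a=np.radians(118.5-30*k);p=[*(AX+.036*np.array([np.cos(a),np.sin(a)])),.1];print(k,np.round((w2px('scene',[p])-[230,150])*[5,4.6]))
im=cv2.cvtColor(optics.capture('scene'),cv2.COLOR_RGB2HSV)[190:240,290:340];m=(im[...,0]>5)&(im[...,0]<18)&(im[...,1]>130);v,u=np.where(m)
print(len(u),(u.mean()+60)*5,(v.min()+40)*4.6,(v.max()+40)*4.6)
E
```

```text
4 [[438. 306.]]
4.5 [[422. 318.]]
5 [[401. 326.]]
5.5 [[377. 331.]]
68 416.02941176470586 303.59999999999997 358.79999999999995
```

The peg centre (417) projects to about 3.6 clicks, right near the tipping point. A few more degrees should do it.

Request:
drive_tool --motion '[{"dx": -0.0013, "dy": 0.0006, "dz": 0, "turn": 2, "hand": 0}, {"dx": -0.0013, "dy": 0.0006, "dz": 0, "turn": 2, "hand": 0}, {"dx": -0.0013, "dy": 0.0006, "dz": 0, "turn": 2, "hand": 0}, {"dx": 0, "dy": 0, "dz": 0, "turn": 0, "hand": 0}, {"dx": 0, "dy": 0, "dz": 0, "turn": 0, "hand": 0}]'

```text
time: 13.1
ee_pos: [0.6121, -0.0274, 0.0708]
ee_rot: [3.142, 0.0, 1.128]
contact_force: [0.1, -0.7, 0.4]
gripper_width: 0.005
grasp_force: 0.0
```

```bash
cat >> h.py <<'E'
def scpeg():
    im=cv2.cvtColor(optics.capture('scene'),cv2.COLOR_RGB2HSV)[190:240,290:340];m=(im[...,0]>5)&(im[...,0]<18)&(im[...,1]>130);v,u=np.where(m)
    print(len(u),(u.mean()+60)*5,(v.min()+40)*4.6,(v.max()+40)*4.6)
E
python3 -c "
from h import *
ideal();scpeg()"
```

```text
13.1 [ 0.6121 -0.0274  0.0708] [180.     0.    64.63] F [ 0.13 -0.66  0.43] w 0.005
C rel axis in tool mm 15.563356021115807 37.40912070512592 implied clicks 3.7956972326801974
peg ang 12 -32.176100481414245 r 0.03412733398772746
65 403.1538461538462 308.2 363.4
```

It snapped into the fourth click: peg at −32.2° against the expected −31.5°, with no contact force. Now I'll retreat and move over the button.

Request:
drive_tool --motion '[{"dx": 0.005, "dy": 0, "dz": 0, "turn": 0, "hand": 0}, {"dx": 0.005, "dy": 0, "dz": 0, "turn": 0, "hand": 0}, {"dx": 0, "dy": 0, "dz": -0.03, "turn": 0, "hand": 0}, {"dx": 0, "dy": 0, "dz": -0.03, "turn": 0, "hand": 0}, {"dx": 0, "dy": 0, "dz": -0.03, "turn": 0, "hand": 0}, {"dx": 0, "dy": 0, "dz": 0, "turn": 0, "hand": 0}]'

```text
time: 13.8
ee_pos: [0.6181, -0.0182, 0.1652]
ee_rot: [3.136, -0.002, 1.126]
contact_force: [0.7, 0.7, -0.3]
gripper_width: 0.0
grasp_force: 0.0
```

Request:
drive_tool --motion '[{"dx": -0.0335, "dy": 0.004, "dz": 0, "turn": 0, "hand": 0}, {"dx": -0.0335, "dy": 0.004, "dz": 0, "turn": 0, "hand": 0}, {"dx": -0.0335, "dy": 0.004, "dz": 0, "turn": 0, "hand": 0}, {"dx": -0.0335, "dy": 0.004, "dz": 0, "turn": 0, "hand": 0}, {"dx": -0.0335, "dy": 0.004, "dz": 0, "turn": 0, "hand": 0}, {"dx": 0, "dy": 0, "dz": 0, "turn": 0, "hand": 0}, {"dx": 0, "dy": 0, "dz": 0, "turn": 0, "hand": 0}]'

```text
time: 14.5
ee_pos: [0.5622, -0.1784, 0.1603]
ee_rot: [-3.141, -0.0, 1.125]
contact_force: [-1.0, 0.3, 0.4]
gripper_width: -0.001
grasp_force: 0.0
```

```bash
python3 - <<'E'
from h import *
ideal();scpeg()
for c in('top','scene'):
    im=optics.capture(c).astype(int);m=(im[...,1]-im[...,0]>60)&(im[...,1]-im[...,2]>20)
    n,l,st,ce=cv2.connectedComponentsWithStats(m.astype(np.uint8));
    for i in range(1,n):
        if st[i,4]>40: print(c,st[i],np.round(ce[i],1),[np.round(px2w(c,ce[i],z)[:2],4) for z in(.07,.08)])
E
```

```text
14.5 [ 0.5622 -0.1784  0.1603] [-1.7996e+02 -1.0000e-02  6.4440e+01] F [-0.96  0.26  0.45] w -0.001
C rel axis in tool mm -142.10074451722147 57.51308439938888 implied clicks 3.801855162158093
peg ang 20 -31.649415143623262 r 0.034986208484478254
68 403.6029411764706 308.2 363.4
scene [243 258  15  11 129] [250.1 262.9] [array([ 0.5534, -0.1674]), array([ 0.5606, -0.1747])]
```

Request:
drive_tool --motion '[{"dx": 0, "dy": 0, "dz": 0.03, "turn": 0, "hand": 0}, {"dx": 0, "dy": 0, "dz": 0.03, "turn": 0, "hand": 0}, {"dx": 0, "dy": 0, "dz": 0.015, "turn": 0, "hand": 0}, {"dx": 0, "dy": 0, "dz": 0.008, "turn": 0, "hand": 0}, {"dx": 0, "dy": 0, "dz": 0, "turn": 0, "hand": 0}, {"dx": 0, "dy": 0, "dz": 0, "turn": 0, "hand": 0}]'

```text
time: 15.3
ee_pos: [0.5629, -0.1783, 0.0789]
ee_rot: [3.14, 0.0, 1.126]
contact_force: [-0.2, -0.5, 0.0]
gripper_width: 0.001
grasp_force: 0.0
```

Request:
drive_tool --motion '[{"dx": 0, "dy": 0, "dz": 0.002, "turn": 0, "hand": 0}, {"dx": 0, "dy": 0, "dz": 0.002, "turn": 0, "hand": 0}, {"dx": 0, "dy": 0, "dz": 0.002, "turn": 0, "hand": 0}, {"dx": 0, "dy": 0, "dz": 0, "turn": 0, "hand": 0}]'

```text
time: 15.7
ee_pos: [0.5622, -0.1782, 0.0716]
ee_rot: [-3.141, 0.0, 1.126]
contact_force: [0.8, 0.4, -0.5]
gripper_width: 0.0
grasp_force: 0.0
```

Request:
drive_tool --motion '[{"dx": 0, "dy": 0, "dz": 0.002, "turn": 0, "hand": 0}, {"dx": 0, "dy": 0, "dz": 0.002, "turn": 0, "hand": 0}, {"dx": 0, "dy": 0, "dz": 0, "turn": 0, "hand": 0}]'

```text
time: 16.0
ee_pos: [0.5622, -0.1782, 0.0675]
ee_rot: [-3.141, 0.0, 1.126]
contact_force: [-0.2, -0.3, -0.6]
gripper_width: 0.001
grasp_force: 0.0
```

Request:
drive_tool --motion '[{"dx": 0, "dy": 0, "dz": 0.002, "turn": 0, "hand": 0}, {"dx": 0, "dy": 0, "dz": 0.002, "turn": 0, "hand": 0}, {"dx": 0, "dy": 0, "dz": 0, "turn": 0, "hand": 0}]'

```text
time: 16.3
ee_pos: [0.5622, -0.1782, 0.0635]
ee_rot: [-3.141, 0.0, 1.126]
contact_force: [-0.4, 0.2, -0.0]
gripper_width: 0.002
grasp_force: 0.0
```

Request:
drive_tool --motion '[{"dx": 0, "dy": 0, "dz": 0.001, "turn": 0, "hand": 0}, {"dx": 0, "dy": 0, "dz": 0.001, "turn": 0, "hand": 0}, {"dx": 0, "dy": 0, "dz": 0, "turn": 0, "hand": 0}]'

```text
time: 16.6
ee_pos: [0.5623, -0.1782, 0.0617]
ee_rot: [-3.141, 0.0, 1.126]
contact_force: [0.0, -0.3, 0.2]
gripper_width: -0.001
grasp_force: 0.0
```

Request:
drive_tool --motion '[{"dx": 0, "dy": 0, "dz": 0.001, "turn": 0, "hand": 0}, {"dx": 0, "dy": 0, "dz": 0.001, "turn": 0, "hand": 0}, {"dx": 0, "dy": 0, "dz": 0, "turn": 0, "hand": 0}]'

```text
time: 16.9
ee_pos: [0.5624, -0.1782, 0.0598]
ee_rot: [3.141, 0.0, 1.126]
contact_force: [-1.5, 0.6, 2.6]
gripper_width: 0.003
grasp_force: 1.2
```

Request:
drive_tool --motion '[{"dx": 0, "dy": 0, "dz": 0.001, "turn": 0, "hand": 0}, {"dx": 0, "dy": 0, "dz": 0.001, "turn": 0, "hand": 0}, {"dx": 0, "dy": 0, "dz": 0, "turn": 0, "hand": 0}]'

```text
time: 17.2
ee_pos: [0.5624, -0.1782, 0.0578]
ee_rot: [3.141, 0.0, 1.126]
contact_force: [-1.4, -0.1, 3.7]
gripper_width: -0.0
grasp_force: 1.7
```

```bash
python3 - <<'E'
from h import *
s=rep();im=optics.capture('scene');save('s5',cv2.resize(im[200:300,200:320],None,fx=6,fy=6,interpolation=2))
E
```

```text
17.2 [ 0.5624 -0.1782  0.0578] [179.99   0.    64.5 ] F [-1.43 -0.06  3.67] w -0.0
```

View pics/s5.png

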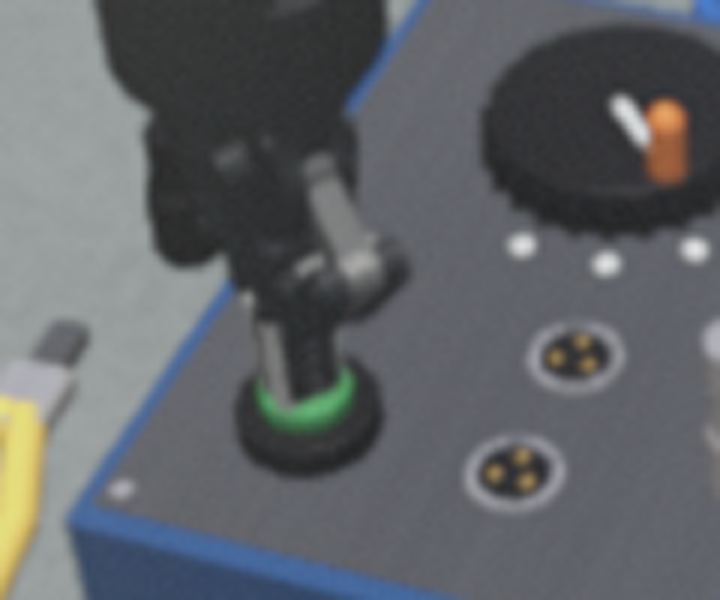

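The fingertips are centred on the green button at about crop (300,390), and it is partly down. I'll press on until the force climbs past 5 N.

Request:
drive_tool --motion '[{"dx": 0, "dy": 0, "dz": 0.001, "turn": 0, "hand": 0}, {"dx": 0, "dy": 0, "dz": 0.001, "turn": 0, "hand": 0}, {"dx": 0, "dy": 0, "dz": 0.001, "turn": 0, "hand": 0}, {"dx": 0, "dy": 0, "dz": 0, "turn": 0, "hand": 0}]'

```text
time: 17.65
ee_pos: [0.5625, -0.1783, 0.0554]
ee_rot: [3.141, 0.0, 1.126]
contact_force: [-4.2, 1.6, 11.7]
gripper_width: 0.002
grasp_force: 5.8
```

Request:
drive_tool --motion '[{"dx": 0, "dy": 0, "dz": 0.0005, "turn": 0, "hand": 0}, {"dx": 0, "dy": 0, "dz": 0.0005, "turn": 0, "hand": 0}, {"dx": 0, "dy": 0, "dz": 0, "turn": 0, "hand": 0}]'

```text
time: 17.95
ee_pos: [0.5625, -0.1783, 0.0552]
ee_rot: [3.14, 0.0, 1.126]
contact_force: [-8.3, 4.1, 20.7]
gripper_width: -0.0
grasp_force: 11.1
```

The button hit its hard stop after about 6 mm. Now I'll release and lift clear.

Request:
drive_tool --motion '[{"dx": 0, "dy": 0, "dz": -0.01, "turn": 0, "hand": 0}, {"dx": 0, "dy": 0, "dz": -0.03, "turn": 0, "hand": 0}, {"dx": 0, "dy": 0, "dz": -0.03, "turn": 0, "hand": 0}, {"dx": 0, "dy": 0, "dz": -0.03, "turn": 0, "hand": 0}, {"dx": 0, "dy": 0, "dz": 0, "turn": 0, "hand": 0}, {"dx": 0, "dy": 0, "dz": 0, "turn": 0, "hand": 0}]'

```text
time: 18.55
ee_pos: [0.5624, -0.1783, 0.1539]
ee_rot: [3.141, 0.0, 1.126]
contact_force: [0.1, 0.0, -0.7]
gripper_width: 0.0
grasp_force: 0.0
```

```bash
python3 - <<'E'
from h import *
ideal();scpeg()
print(env.finish_job())
E
```

```text
18.55 [ 0.5624 -0.1783  0.1539] [1.7996e+02 1.0000e-02 6.4500e+01] F [ 0.05  0.03 -0.7 ] w 0.0
C rel axis in tool mm -141.9463620851791 57.5227007466296 implied clicks 3.799900521811117
peg ang 20 -31.649415143623262 r 0.034986208484478254
68 403.6029411764706 308.2 363.4
the job is handed in; nothing more can be done
None
```

I turned the selector four clicks clockwise (the peg measured within about 0.2° of its target), pressed the green button to its stop, let it go and lifted clear, then handed the job in at about 19 s; no verdict was returned.

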